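# Push the print carriage past the spring catch into its dock

### The arm

A 6-joint arm with a two-finger parallel gripper is mounted at the origin on the work surface. World frame = base frame: x ahead of the robot, y to its left, z up, the work surface at z = 0. Lengths are in m, angles in degrees, forces in N, time in s.
With the tool pointing down it reaches from about 0.25 to 0.725 m from the base axis. Payload 9.7 kg.
Tool frame: the origin (TCP) lies on the centre line of the jaws, within the pads' length; the fingertips stand bot.nose_length ahead of it and the grasp point (between the pads) lies 11 mm behind it (bot.nose_length is the distance from the TCP to the fingertips, in m); z points along the fingers, y is the line along which they close (so a half turn about z gives the same grasp; the last joint's range is limited). The gripper opens to 85 mm and grips with 20 to 120 N. Pads are 22 mm wide; open, the fingers measure 114 mm over their backs; the gripper's body (76 mm by 85 mm) begins 54 mm behind the grasp point. The pads swing forward as they close: fully open they stand 13 mm farther back than shut.
Start: joints at [-75.745, 4.979, 10.078, 95.1, 0, 90], TCP at [0.135, -0.533, 0.239] pointing down, gripper open.
Joint ranges: [-179.16, 179.16], [-48.56, 103.87], [-65.8, 70.77], [-126.05, 130.52], [-82.76, 87.17], [-180, 180]. Speed limits (degrees/s): [127.2, 127.2, 147.25, 180, 180, 180].

### API

Orientations are given as [roll, pitch, yaw] about the fixed x, y, z axes, in that order (R = Rz(yaw) Ry(pitch) Rx(roll)).
In Python, from workcell import bot gives the robot as it stands. The module is installed in compiled form; this text tells all that it offers.
- The arm moves only by the shell command python3 -m inch 'ROWS' [OPENING] [FORCE]. ROWS is JSON, a list of rows, each a list of 4 numbers: the shift along the world's x, y, z in cm, then the turn about the world's z in degrees. A call has exactly 8 rows; each row is the pose to reach, as a shift and turn from the pose commanded when the call began; what a row does not reach only later rows make up. A row lasts 1/8 s, in which the tool goes at most 62.5 mm and 10.7 degrees, less where a joint would pass 70% of its speed; a pose out of reach is approached as far as the arm can. A call with a gripper value outside its range is refused whole. OPENING is the finger opening in cm, from 0 to 8.54, set as the call begins (- or left out, the last holds). The fingers move at their own pace and stop on an object; FORCE is the grip in N (left out, the last holds). Time passes only in rows, so rows that repeat a pose let the fingers close, or fill a call up. It gives the time, the measured TCP pose, the force, the opening and the grip force at its end, in the units of the state.
- bot.get_obs(): the state, without advancing time (a new reading comes with each control period).
- bot.camera(name): name is "scene" or "top" or "wrist"; returns a dict with "img" (480x640x3 uint8, red, green, blue), "fovy" (degrees; the focal length in pixels is half the picture's height over the tangent of half this angle, whatever the lens; pixels are square), "cx", "cy" (the principal point, pixels), "R" (3x3) and "t" (3): a world point X has camera coordinates R X + t; the wrist camera has in their place "mount" (4x4, takes a point from camera to tool coordinates, whose origin is the TCP and whose axes are the flange's). Camera axes: x right, y down, z forward; pixel columns grow to the right and rows downward; lengths in m; the calibration is good to about 2 mm. A picture is of the moment at which its call begins: read the wrist's pose just before it. There is no depth.
- bot.job_done(): hands the job in; it is judged then, once.
Trained networks look in a picture, given as the dict that the camera call returned (one of the last four; its "shot" number tells which), for a name from the list of things; names that differ only in an ending like _2 or _b are one class to them, and where a whole thing is asked for, a point or a joint stands for the part that bears it (a point fixed in the world has none). Each returns a list of dicts, best first, with "score" (0 to 1); they miss things now and then, are a little off and sometimes report something else, mostly with a low value. They report only what shows in the picture. A call takes as long as a camera call. They do not tell look-alikes from the thing itself.
- bot.find_in(thing, picture): "point" ([column, row] in pixels, amid what is visible of it).
- bot.landmark_of(thing, picture): "point" ([column, row] in pixels: a listed point, or the origin of a listed thing).
The state is a dict: "time": time; "q": joint angles; "qd": joint speeds; "joint_efforts": joint torques, N m; "ee_pos": TCP position; "tcp_rot": TCP orientation; "wrist_force": force on the tool from outside, world axes, zero at the start; "torque": the same for the moment, N m; "opening": finger opening in m; "grasp_force": force on a finger pad.
Only numpy, scipy, OpenCV 4.12 (cv2) and the standard library are available. Lean on these libraries where they do the work, as an engineer would, in place of code of your own. Each camera call takes 0.05 s, during which the arm holds its last target. There are 200 camera calls.

### The job

Hold the orange spring bar down with a fingertip and, keeping it down, push the blue print carriage along its channel over the red catch pins until it is fully home against the black end stop. Then let go, so that the two pins spring up behind the carriage and lock it in. Only press and push: do not lift the carriage, keep the white print standing on it, and leave everything else where it is.

Things in the scene. Friction and masses are not known exactly. Their poses are not given: they have to be found in the camera images.
- dock: Grey dock fixed to the table, 310 x 226 mm; its channel floor is 30 mm above the table. Origin: on the table, midway between the two pins. +x is the push direction along the channel, z up. The channel, 122 mm wide between aluminium rails 20 mm high, is centred on y = 0 and runs from x = -197 mm (open) to the end stop at x = +90 mm. A ledge lies outside the rail on the -y side.
- bar (a joint): How far the orange spring bar is pressed straight down, m: 0 up (at rest), 0.012 fully down. It springs back by itself; pressing takes 1.5 N at first, 4 N fully down. The carriage clears the pins once it is more than 0.009 down.
- bar_top (a point): Point on the top of the orange bar at dock x = -160 mm, y = 0; moves with it. The bar is a flat pad 56 mm wide in the middle of the channel floor from dock x = -186 to +2 mm; its whole top is 43 mm above the table when up, 31 mm when down. It is bare behind the carriage and runs on beneath it without touching, so a fingertip can slide along it behind the carriage.
- pins (a point): Midway between the tops of the two red catch pins, 10 x 10 mm each, at dock x = 0, y = +36 and -36 mm (62 mm clear between them, room for shut fingers). They are part of the orange bar and move with it: tops 54 mm above the table when up, barring the carriage's way, 42 mm when down, passing beneath it.
- stop (a point): Centre of the face of the black end stop at the channel's end, at dock x = +90 mm; the stop reaches 62 mm above the table. The carriage's front meets it when fully home.
- carriage: Blue print carriage, loose on two steel skids, 80 mm long (x, push direction) x 116 mm wide, about 0.7 kg. Origin: centre of its underside on the channel floor. Its deck's underside is 15.5 mm above the floor. It starts with its origin at dock x = -85 to -60 mm, before the pins; home, its origin is at +50 mm and the risen pins stand 5 mm behind its tail.
- tail (a point): Middle of the back face of the upright push plate at the carriage's tail, 40 mm behind the carriage's origin and 30 mm above the channel floor: the place to push, towards dock +x. The plate is as wide as the carriage and spans 15.5 to 44 mm above the floor.
- print_mid (a point): Centre (half-way up) of the white printed viaduct, 24 x 60 x 34 mm, 70 g, standing loose on the carriage's dark plate, which is 24 mm above the channel floor. It rides along and must stay standing; z up.
- jar: Small brass-coloured jar with blue lid, 34 mm across, 36 mm high, on the dock's side ledge; origin: centre of underside. Leave alone.
- clip: Green printed clip, 60 x 26 x 24 mm, on the dock's side ledge; origin: centre of underside. Leave alone.
- spool_a: Copper filament spool lying flat, 200 mm across, 62 mm high; origin: centre of underside. Leave alone.
- spool_b: Blue filament spool with black cheeks lying flat, 200 mm across, 62 mm high; origin: centre of underside. Leave alone.
- glue: White and yellow glue stick standing, 32 mm across, 100 mm high; origin: centre of underside. Leave alone.
- scraper: Scraper with wooden handle and flat steel blade lying on the table, 200 mm long; origin: near its middle, on the table. Leave alone.
- carton: Cardboard carton 90 x 130 x 70 mm; origin: centre of underside. Leave alone.
Mind the look-alikes: they are no part of the job. Leave any purple look-alike of the part that bears print_mid alone. Of the things shaped like the carriage, the blue one is meant.

How it is judged:
By the outcome, as a careful person would: the job done as asked, in the order asked, and still so for the second after the job is handed in, with the robot touching nothing.
It also fails if it takes over 35 s, if anything falls off the work surface, if the arm or the gripper's body presses on something with over 40 N, if the wrist force passes 120 N, or if a joint passes its speed limit or range.

## Working session

There is one attempt and no reset: what is moved stays moved. The work goes in short steps, Python scripts to look and compute and a shell command to move; the robot and the scene stay as the last step left them, time stands still between calls to the robot, and variables do not carry over. Pictures are saved under pics/ and viewed, at most 10 in all, crops included, and the job is handed in when it is done.

```bash
mkdir -p pics; python3 - <<'E'
from workcell import bot
import cv2
o=bot.get_obs();print(o,bot.nose_length)
for n in("scene","top"):
    p=bot.camera(n);cv2.imwrite(f"pics/{n}0.png",p["img"][:,:,::-1])
    print(n,p["fovy"],p["cx"],p["cy"],p["R"],p["t"])
    for t in("bar_top","pins","stop","carriage","tail","print_mid","dock"):
        print(t,[(d["point"],round(d["score"],2)) for d in bot.landmark_of(t,p)][:3])
E
```

```text
{'time': 0.0, 'q': array([-7.57438662e+01,  5.01088351e+00,  1.00344142e+01,  9.50997584e+01,
       -8.73685665e-04,  9.00005188e+01]), 'qd': array([ 0.04646966, -0.05939931,  0.16397271,  0.06643959, -0.02892213,
       -0.04060393]), 'joint_efforts': array([-2.22994968e-03, -5.20389998e+01,  4.64802969e+01,  1.63462147e-02,
       -1.50396418e-04,  1.07417614e-05]), 'ee_pos': array([ 0.13538292, -0.53284956,  0.23858479]), 'tcp_rot': array([-1.79923772e+02,  8.74375155e-04,  1.42556161e+01]), 'wrist_force': array([ 0.36885549, -0.38475658,  0.50498894]), 'torque': array([0.00405053, 0.02245696, 0.01686143]), 'grasp_force': 0.0, 'opening': 0.08553355919911129} 0.008
scene 42.29931528608716 306.11934389866764 238.5775775063394 [[ 0.52618775  0.84999207 -0.02529692]
 [ 0.45794244 -0.30830464 -0.83380871]
 [-0.71652995  0.4271554  -0.55147357]] [-0.28066479 -0.17978291  1.82170965]
bar_top [([241.7, 278.2], 0.69)]
pins [([309.9, 245.8], 0.69)]
stop [([342.1, 241.6], 0.9), ([310.3, 267.9], 0.52), ([235.9, 367.2], 0.18)]
carriage [([279.9, 269.3], 0.81), ([308.2, 250.2], 0.67), ([366.0, 352.3], 0.65)]
tail [([264.2, 263.5], 0.97), ([386.3, 331.8], 0.57), ([340.6, 239.2], 0.49)]
print_mid [([285.3, 254.3], 0.93), ([240.1, 246.4], 0.5)]
dock [([312.3, 267.5], 0.88), ([311.3, 247.5], 0.29)]
top 44.455107137001306 313.75094293782576 249.13040175772062 [[-0.0275046  -0.99949675 -0.01580335]
 [-0.99600457  0.02874533 -0.08454944]
 [ 0.08496116  0.01341471 -0.99629396]] [0.03440443 0.55591957 1.57270395]
bar_top [([184.6, 328.5], 0.33)]
pins [([317.7, 252.5], 0.63)]
stop [([286.5, 253.6], 0.87)]
carriage [([348.4, 254.5], 0.79), ([317.5, 254.2], 0.74), ([331.0, 149.9], 0.65)]
tail [([318.0, 146.6], 0.97), ([362.9, 252.4], 0.84)]
print_mid [([346.2, 252.9], 0.66), ([362.7, 308.4], 0.53)]
dock [([321.1, 254.2], 0.97)]
```

View pics/scene0.png

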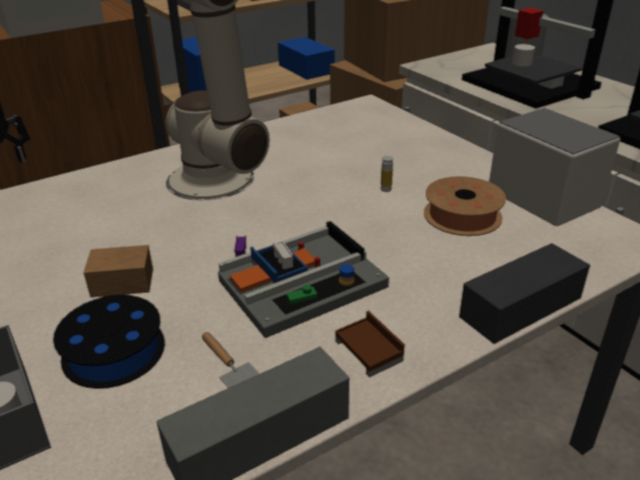

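View pics/top0.png

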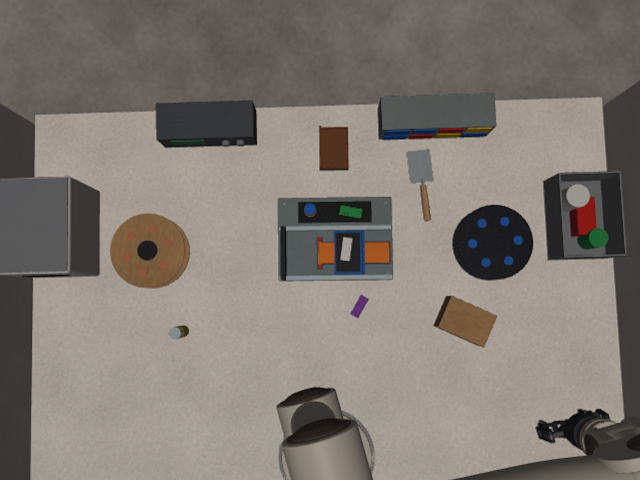

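The scene view shows the blue carriage at (280,262) in the grey dock, with the end stop at the upper right (345,240). From above, the carriage is at (349,252), the bare orange bar at (378,252), the pins at about col 320 and the stop at col 283. So the push goes image-left, which is about world +y.

What could be taken for the carriage, in the top view: the blue carriage in the dock (349,252), the brown tray (334,148) and the dark ledge tray (335,211). For the print: the white one (346,250) and the purple block (360,306). I choose the blue carriage with the white print, and check it in a close crop.

```bash
cat > h.py <<'E'
import numpy as np
def ray(p,uv,z):
    f=240/np.tan(np.radians(p["fovy"]/2));R=np.array(p["R"]);t=np.array(p["t"])
    d=R.T@np.array([(uv[0]-p["cx"])/f,(uv[1]-p["cy"])/f,1]);c=-R.T@t
    return c+d*(z-c[2])/d[2]
E
python3 - <<'E'
from workcell import bot
import cv2,numpy as np
from h import ray
p=bot.camera("top");im=p["img"]
c=cv2.resize(im[185:295,265:410],None,fx=5,fy=5,interpolation=cv2.INTER_CUBIC)
cv2.imwrite("pics/crop.png",c[:,:,::-1])
s=bot.camera("scene")
for t,z in(("pins",.054),("stop",.05),("tail",.06),("carriage",.03),("print_mid",.071),("bar_top",.043),("dock",0)):
    for q in(p,s):
        print(t,[(np.round(ray(q,d["point"],z),4)[:2],round(d["score"],2)) for d in bot.landmark_of(t,q)][:2])
hsv=cv2.cvtColor(im,cv2.COLOR_RGB2HSV)
m=cv2.inRange(hsv,(5,150,100),(18,255,255));m[:, :265]=0;m[:,410:]=0;m[:185]=0;m[295:]=0
n,l,st,ce=cv2.connectedComponentsWithStats(m)
for i in range(1,n):
    if st[i,4]>50:
        b=cv2.boxPoints(cv2.minAreaRect(np.argwhere(l==i)[:,::-1].astype(np.float32)));print("orange",st[i],[np.round(ray(p,x,.043)[:2],4) for x in b])
E
```

```text
pins [(array([0.549, 0.005]), 0.88)]
pins [(array([0.5441, 0.0133]), 0.86)]
stop [(array([0.5371, 0.0834]), 0.62)]
stop [(array([0.5504, 0.0832]), 0.72)]
tail [(array([ 0.5397, -0.1149]), 0.61), (array([ 0.5431, -0.0724]), 0.34)]
tail [(array([ 0.5509, -0.1157]), 0.93), (array([ 0.8603, -0.0342]), 0.89)]
carriage [(array([ 0.832 , -0.0374]), 0.86), (array([ 0.5425, -0.0807]), 0.61)]
carriage [(array([ 0.8614, -0.0668]), 0.77), (array([ 0.5398, -0.0695]), 0.76)]
print_mid [(array([ 0.3982, -0.1108]), 0.55), (array([ 0.5465, -0.0681]), 0.49)]
print_mid [(array([ 0.5463, -0.0651]), 0.6), (array([0.5831, 0.0683]), 0.59)]
bar_top [(array([ 0.5379, -0.1573]), 0.74)]
bar_top [(array([ 0.5464, -0.1627]), 0.7), (array([ 0.6148, -0.464 ]), 0.21)]
dock [(array([0.5493, 0.0079]), 0.9)]
dock [(array([0.5325, 0.0062]), 0.81)]
orange [318 241  16  24 342] [array([0.5766, 0.0064]), array([ 0.5755, -0.0339]), array([ 0.5136, -0.032 ]), array([0.5147, 0.0082])]
orange [365 242  24  21 503] [array([ 0.5703, -0.1196]), array([ 0.5685, -0.1812]), array([ 0.5148, -0.1792]), array([ 0.5165, -0.1177])]
```

View pics/crop.png

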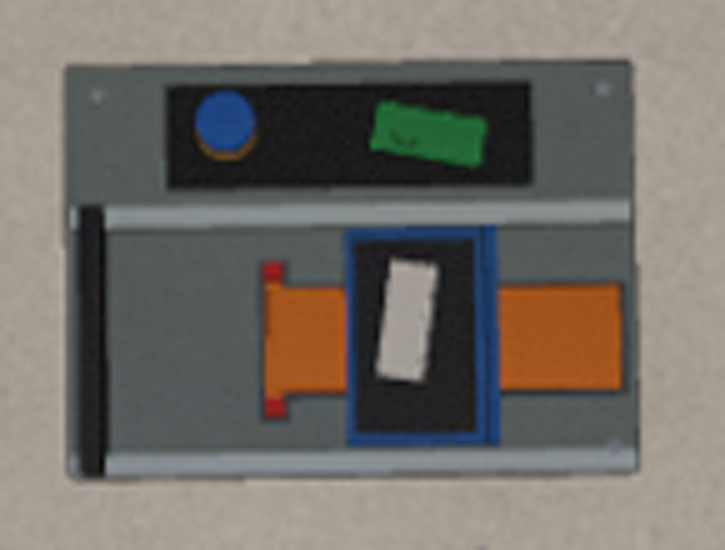

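The crop confirms it: the blue carriage with the white print is at crop (420,335), behind the red pins at (273,271) and (273,408). The bare bar is at (560,337), the jar and clip are on the ledge, and the stop is on the left. Estimated dock origin is (0.547, 0.0055), yaw about 88.4°, with the tail at about y = -0.115. I approach high with the fingers shut.

```bash
python3 -m inch '[[4.2,4,0,9.3],[8.4,8,0,18.6],[12.6,12,0,27.9],[16.8,16,0,37.2],[21,20,0,46.5],[25.2,24,0,55.8],[29.4,28,0,65],[33.6,32,0,74]]' 0 20
python3 -m inch '[[3.5,3,0,0],[7.1,6.3,-2,0],[7.1,6.3,-5,0],[7.1,6.3,-8,0],[7.1,6.3,-10,0],[7.1,6.3,-10,0],[7.1,6.3,-10,0],[7.1,6.3,-10,0]]'
```

```text
time: 2.6
ee_pos: [0.4726, -0.2115, 0.2395]
tcp_rot: [180.0, 0.0, 88.6]
wrist_force: [0.6, -0.8, -0.1]
opening: -0.0003
grasp_force: 0.0
time: 3.6
ee_pos: [0.5429, -0.1503, 0.1405]
tcp_rot: [179.9, 0.0, 88.2]
wrist_force: [1.0, -0.2, -0.4]
opening: 0.0003
grasp_force: 0.0
```

```bash
python3 - <<'E'
from workcell import bot
import cv2,numpy as np
from scipy.spatial.transform import Rotation as Ro
from h import ray
o=bot.get_obs();p=bot.camera("wrist")
T=np.eye(4);T[:3,:3]=Ro.from_euler("xyz",o["tcp_rot"],degrees=True).as_matrix();T[:3,3]=o["ee_pos"]
M=np.linalg.inv(T@np.array(p["mount"]));p2=dict(p,R=M[:3,:3],t=M[:3,3])
cv2.imwrite("pics/w1.png",p["img"][:,:,::-1])
for t,z in(("tail",.06),("bar_top",.043),("pins",.054),("print_mid",.071)):
    print(t,[(d["point"],np.round(ray(p2,d["point"],z),4)[:2],round(d["score"],2)) for d in bot.landmark_of(t,p)][:2])
m=cv2.inRange(cv2.cvtColor(p["img"],cv2.COLOR_RGB2HSV),(5,150,80),(18,255,255))
n,l,st,ce=cv2.connectedComponentsWithStats(m)
for i in range(1,n):
    if st[i,4]>500:
        b=cv2.boxPoints(cv2.minAreaRect(np.argwhere(l==i)[:,::-1].astype(np.float32)));print(st[i],b.tolist(),[np.round(ray(p2,x,.043)[:2],4) for x in b])
E
```

```text
tail [([316.0, 197.1], array([ 0.5404, -0.1161]), 0.64)]
bar_top [([320.1, 253.9], array([ 0.5415, -0.157 ]), 0.79)]
pins []
print_mid [([109.1, 166.4], array([ 0.4285, -0.0939]), 0.96), ([323.7, 105.5], array([ 0.5463, -0.0663]), 0.95)]
[ 264    0  102   46 4527] [[263.9999694824219, 44.99999237060547], [263.9999694824219, 0.0], [364.9999694824219, 0.0], [364.9999694824219, 44.99999237060547]] [array([ 0.5136, -0.0309]), array([ 0.5152, -0.0085]), array([ 0.571 , -0.0102]), array([ 0.571 , -0.0327])]
[ 275  201   87   89 7401] [[275.0, 201.0], [361.0, 201.0], [361.0, 289.0], [275.0, 289.0]] [array([ 0.5139, -0.1206]), array([ 0.5686, -0.1224]), array([ 0.5685, -0.183 ]), array([ 0.51  , -0.1811])]
[506 376  43  19 505] [[505.9361877441406, 378.0733642578125], [547.3941650390625, 375.21417236328125], [548.6202392578125, 392.99169921875], [507.1622314453125, 395.85089111328125]] [array([ 0.675 , -0.2573]), array([ 0.7051, -0.2559]), array([ 0.7082, -0.2714]), array([ 0.6775, -0.2729])]
```

View pics/w1.png

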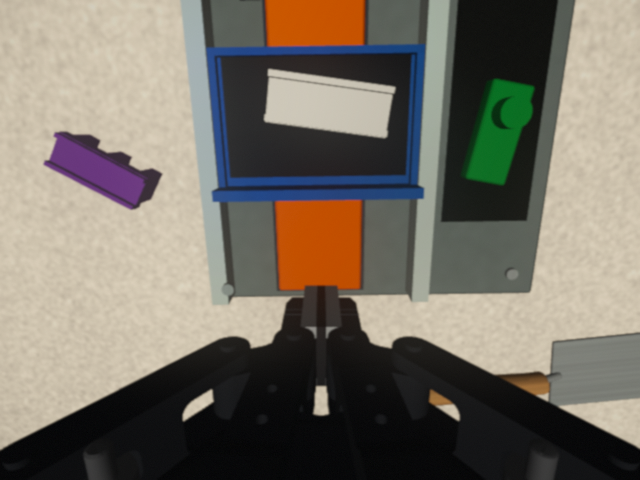

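The wrist view shows the shut fingers over the middle of the bare bar (320,250), with the tail plate at (318,193) and about 23 mm of gap ahead of the fingers. I go down to just above the bar.

```bash
python3 -m inch '[[-0.1,0,-2,0],[-0.1,0,-4,0],[-0.1,0,-6,0],[-0.1,0,-7.5,0],[-0.1,0,-8.4,0],[-0.1,0,-8.7,0],[-0.1,0,-9.2,0],[-0.1,0,-9.2,0]]'
```

```text
time: 4.85
ee_pos: [0.5417, -0.1502, 0.0477]
tcp_rot: [180.0, 0.0, 88.3]
wrist_force: [-0.3, 0.3, 2.3]
opening: -0.0001
grasp_force: 1.0
```

```bash
python3 -m inch '[[0,0,-0.2,0],[0,0,-0.4,0],[0,0,-0.6,0],[0,0,-0.82,0],[0,0,-0.82,0],[0,0.6,-0.82,0],[0,1.2,-0.82,0],[0.1,1.7,-0.82,0]]'
```

```text
time: 5.85
ee_pos: [0.5423, -0.1326, 0.0391]
tcp_rot: [-180.0, 0.0, 88.3]
wrist_force: [-1.0, -3.5, 3.6]
opening: 0.0
grasp_force: 1.9
```

```bash
python3 -m inch '[[0,0.2,-0.03,0],[0,0.5,-0.03,0],[0,0.8,-0.03,0],[0,1.2,-0.03,0],[0.05,1.7,-0.03,0],[0.05,2.2,-0.03,0],[0.1,2.7,-0.03,0],[0.1,3.2,-0.03,0]]'
python3 - <<'E'
from workcell import bot
import cv2
p=bot.camera("wrist");cv2.imwrite("pics/w2.png",p["img"][:,:,::-1])
E
```

```text
time: 6.85
ee_pos: [0.5436, -0.102, 0.0391]
tcp_rot: [180.0, 0.1, 88.2]
wrist_force: [-0.2, -10.6, 4.6]
opening: 0.0001
grasp_force: 2.2
```

View pics/w2.png

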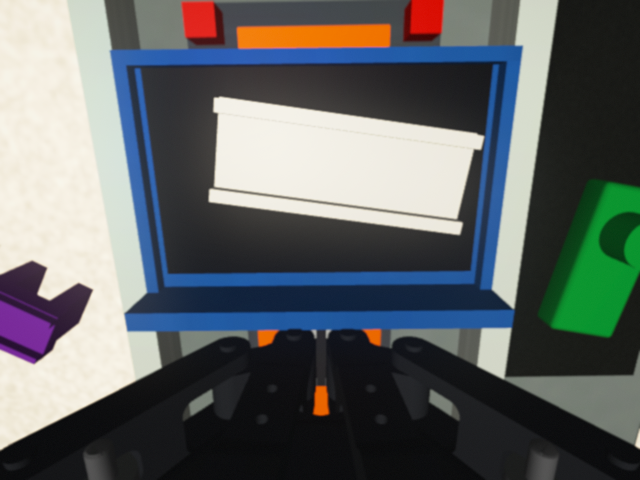

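The fingers are against the middle of the tail plate (320,320), the print is standing, and the pins ahead are lowered at (200,18) and (424,15). I carry on pushing.

```bash
python3 -m inch '[[0,0.6,0,0],[0.05,1.2,0,0],[0.05,1.8,0,0],[0.05,2.4,0,0],[0.1,3.0,0,0],[0.1,3.7,0,0],[0.15,4.4,0,0],[0.15,5.1,0,0]]'
```

```text
time: 7.9
ee_pos: [0.5451, -0.051, 0.0391]
tcp_rot: [180.0, 0.1, 88.2]
wrist_force: [-0.7, -11.1, 4.4]
opening: 0.0002
grasp_force: 2.2
```

```bash
python3 -m inch '[[0,0.7,0,0],[0.05,1.4,0,0],[0.05,2.1,0,0],[0.1,2.8,0,0],[0.1,3.4,0,0],[0.1,3.9,0,0],[0.15,4.3,0,0],[0.15,4.6,0,0]]'
python3 - <<'E'
from workcell import bot
import cv2
p=bot.camera("wrist");cv2.imwrite("pics/w3.png",p["img"][:,:,::-1])
E
```

```text
time: 8.9
ee_pos: [0.5465, -0.0051, 0.039]
tcp_rot: [180.0, 0.2, 88.2]
wrist_force: [-0.6, -11.5, 6.2]
opening: -0.0
grasp_force: 2.5
```

View pics/w3.png

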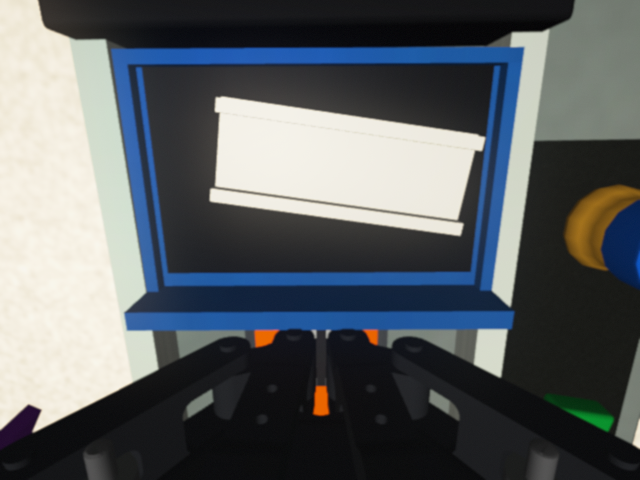

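The carriage is close to the stop (black at the top, row 20), with about 1 cm left by my estimate, and the print hasn't moved on it. I creep until the force rises.

```bash
python3 -m inch '[[0,0.2,0,0],[0,0.4,0,0],[0,0.55,0,0],[0,0.7,0,0],[0,0.8,0,0],[0,0.85,0,0],[0,0.9,0,0],[0,0.9,0,0]]'
```

```text
time: 9.95
ee_pos: [0.5473, 0.0006, 0.0393]
tcp_rot: [179.9, 0.5, 88.0]
wrist_force: [3.4, -28.8, 5.0]
opening: -0.0003
grasp_force: 1.9
```

```bash
python3 - <<'E'
from workcell import bot
import cv2,numpy as np
p=bot.camera("wrist");q=bot.camera("top")
a=cv2.resize(p["img"][0:240,60:580],(800,369),interpolation=cv2.INTER_CUBIC)
cv2.imwrite("pics/w4.png",a[:,:,::-1])
o=bot.get_obs();print(o["wrist_force"],o["ee_pos"],o["torque"])
E
```

```text
[  4.41069726 -29.03642702   5.60394048] [0.54724123 0.00066731 0.03931241] [-5.04093449 -0.5314332   0.02277215]
```

View pics/w4.png

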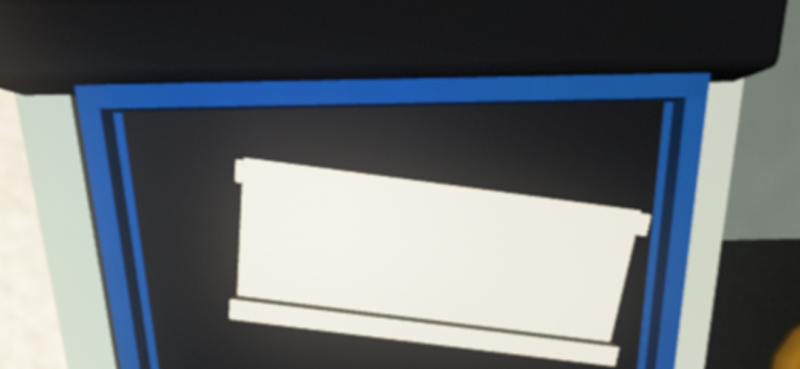

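The carriage's front edge (row about 80) sits square against the stop at 29 N, with the print standing. I back off 6 mm with the bar still held down, so the tail isn't dragged up, then lift straight up.

```bash
python3 -m inch '[[0,-0.3,0,0],[0,-0.6,0,0],[0,-0.6,0,0],[0,-0.6,0.4,0],[0,-0.6,0.8,0],[0,-0.6,1.2,0],[0,-0.6,1.8,0],[0,-0.6,2.6,0]]'
python3 -m inch '[[0,0,2,0],[0,0,5,0],[0,-1,9,0],[0,-5,12,0],[0,-10,14,0],[0,-15,14,0],[0,-18,14,0],[0,-18,14,0]]'
python3 - <<'E'
from workcell import bot
import cv2,numpy as np
q=bot.camera("top");s=bot.camera("scene")
a=cv2.resize(q["img"][185:295,265:410],(600,455),interpolation=cv2.INTER_CUBIC)
b=cv2.resize(s["img"][215:335,210:400],(720,455),interpolation=cv2.INTER_CUBIC)
cv2.imwrite("pics/t5.png",a[:,:,::-1]);cv2.imwrite("pics/s5.png",b[:,:,::-1])
E
```

```text
time: 11.05
ee_pos: [0.5459, -0.0011, 0.0648]
tcp_rot: [-179.9, 0.0, 88.3]
wrist_force: [0.5, 0.7, -0.6]
opening: 0.0
grasp_force: 0.0
time: 12.05
ee_pos: [0.546, -0.1829, 0.2047]
tcp_rot: [-180.0, 0.0, 88.1]
wrist_force: [0.8, 0.2, -1.3]
opening: -0.0
grasp_force: 0.0
```

View pics/t5.png

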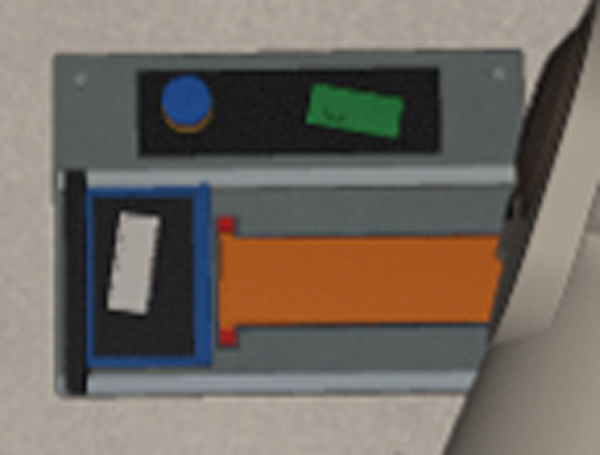

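View pics/s5.png

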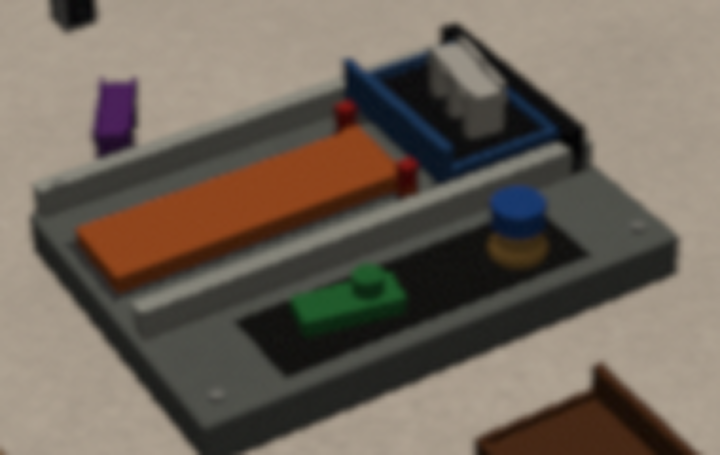

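The top crop shows the carriage against the stop (left edge, col 88). In the scene crop, both red pins have risen behind its tail at (346,115) and (407,176) and the print is standing. The jar and clip haven't moved and the arm is clear.

```bash
python3 -c "
from workcell import bot
print(bot.job_done())"
```

```text
the job is handed in; nothing more can be done
None
```

The blue carriage is home against the end stop with both pins up behind it and the print still standing; I handed the job in at about 12 s of robot time, with no verdict returned.

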